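# Tip brackets into their bin

### The arm

A 6-joint arm with a two-finger parallel gripper is mounted at the origin on the work surface. World frame = base frame: x ahead of the robot, y to its left, z up, the work surface at z = 0. Lengths are in mm, angles in rad, forces in N, time in s.
With the tool pointing down it reaches from about 350 to 775 mm from the base axis. Payload 7.3 kg.
Tool frame: the origin (TCP) lies between the finger pads; the fingertips stand 14 mm ahead of it and the grasp point (between the pads) lies 5 mm behind it; y points along the fingers, z is the direction in which the jaws open and shut, and the axes are right-handed (so a half turn about y gives the same grasp; the last joint's range is limited). The gripper opens to 92 mm and grips with 3 to 60 N. Pads are 19 mm wide; open, the fingers measure 130 mm over their backs; the gripper's body (75 mm by 190 mm) begins 47 mm behind the grasp point.
Start: joints at [-1.381, 0.342, 1.524, -0, 1.275, -0.146], TCP at [173.023, -495.688, 240.741] pointing down, gripper open.
Joint ranges: [-2.53, 2.53], [-0.77, 2.02], [0.04, 2.7], [-1, 4.14], [0.28, 2.66], [-3.11, 3.11]. Speed limits (rad/s): [2.57, 2.57, 3.14, 3.14, 3.14, 3.14].

### API

Orientations are given as [roll, pitch, yaw] about the fixed x, y, z axes, in that order (R = Rz(yaw) Ry(pitch) Rx(roll)).
In Python, from plant import bot, vision, order gives the robot as it stands.
- The arm moves only by the tool apply_moves, never from a script. Its argument "rows" is a list of rows, each a list of 3 entries, a list of its own where there are three numbers: the shift along the tool's x, y, z in cm, then the turn about the tool's y in rad, then the finger opening in cm, from 0 to 9.18. A call has 1 to 5 rows; each row is the pose to reach, as a shift and turn from the pose measured when the call began, along the tool's axes at that moment; what a row does not reach only later rows make up. A row lasts 1/8 s, in which the tool goes at most 62.5 mm and 10.7 degrees, less where a joint would pass 70% of its speed; a pose out of reach is approached as far as the arm can. A call with a gripper value outside its range is refused whole. The fingers move at their own pace and stop on an object; the grip force is fixed at half the most. Time passes only in rows, so rows that repeat a pose let the fingers close. It gives the time, the measured TCP pose, the force and the opening at its end, in the units of the state.
- bot.get_obs(): the state, without advancing time (a new reading comes with each control period).
- vision.capture(name): name is "side" or "top"; returns the picture (420x560x3 uint8, red, green, blue); there is no depth.
- vision.camera_info(name): a dict with "mtx" (3x3 intrinsics, pixels), "rvec" (rotation vector, rad) and "tvec" (3), from world to camera coordinates, as OpenCV has them. Camera axes: x right, y down, z forward; pixel columns grow to the right and rows downward; lengths in mm; the calibration is good to about 2 mm. A picture is of the moment at which its call begins. camera_info takes no time and is no camera call.
- order.close_job(): hands the job in, once; it reports no verdict.
The state is a dict: "time": time; "joint_positions": joint angles; "dq": joint speeds; "tau": joint torques, N m; "tool_pos": TCP position; "tcp_rot": TCP orientation; "contact_force": force on the tool from outside, world axes, zero at the start; "moment": the same for the moment, N m; "grip_width": finger opening in mm.
Only numpy, scipy, OpenCV 4.12 (cv2) and the standard library are available. Lean on these libraries where they do the work, as an engineer would, in place of code of your own. Each camera call takes 0.05 s, during which the arm holds its last target.

### The job

Two aluminium angle brackets lie in the steel tipping tray between two black bins. Without touching the brackets, push down the tray's front flange so that both slide out into the bin where brackets like them already lie (not the bin with the tape rolls), then push the tray back to level. Leave the other things on the table where they are.

Things in the scene. Friction and masses are not known exactly. Their poses are not given: they have to be found in the camera images.
- stand: Fixed stand of the tipping tray, turned up to 0.25 rad. Origin: on the table, centre of its base plate (200 x 150 x 8 mm); x points away from the robot, y along the tray to the left, z up. Posts 8 x 24 mm at x -78 and +78 mm, y 0, to z 322 mm. The brackets lie side by side in the tray.
- pivot (a point): On the tray's pivot axis (which runs along stand x), above the stand's origin: 175 mm over the table. Tray: steel, 132 x 230 mm (stand x, y), open at both ends, side walls 25 mm high; when level its floor is 185 mm and its wall and flange tops are 210 mm above the table.
- guard_front (a point): Middle of the lower front edge of the fixed guard over the tray, 320 mm above the table, 82 mm before the pivot. Guard: 250 mm long in y; a flat bar 32 mm deep, 6 mm thick, then 6 mm rods at stand x -10, 34, 78 mm; a strip at y 0 rises to 331 mm. It keeps a gripper from coming straight down on the tray: reach slantwise from the robot's side under the bar.
- tray (a joint): Tray tilt, rad: 0 level, positive is left end up and right end down, stops at +-0.55. A friction hinge (0.4 N m: some 4 to 6 N on a flange end) holds it wherever it is left. Brackets begin to slide at 0.2 to 0.3 rad and run out into the bin at 0.4 or more.
- flange_left (a point): Point on top of the left half of the tray's front flange, moving with the tray: 86 mm towards the robot and 95 mm left of the pivot, 35 mm above it when level. The flange is 4 mm thick and sticks out of the front wall to 94 mm before the pivot, 12 mm beyond the guard bar; each half runs from 30 to 115 mm beside the pivot, with the post between.
- flange_right (a point): The same point on the right half of the front flange, 95 mm to the right of the pivot.
- bin_brackets: The black bin in which two more such brackets lie already: the right place. Either the left or the right of the two bins, fixed, beside the stand with its middle 187 mm from the stand's middle. 150 mm (x) x 200 mm (y) x 85 mm high, 4 mm walls, open top. Origin: centre of its underside; axes parallel to the stand's.
- bin_tape: The black bin of the same size on the other side, in which two tape rolls lie: the wrong place.
- bracket_a: One of the two aluminium angle brackets in the tray: base 40 x 80 x 4 mm (its x, y, z), with an upright leaf 4 mm thick along its +x long edge, 30 mm high in all. Origin: centre of the underside of its base. 80 to 170 g.
- bracket_b: The other bracket in the tray, the same.
- tape_blue: Bystander: roll of blue tape lying flat on the table in front of the stand, 100 mm across, 40 mm high. Origin: centre of its underside.
- screwdriver: Bystander: screwdriver lying on the table in front of the left bin. Origin on its underside.
- wrench: Bystander: wrench lying on the table to the right. Origin on its underside.
- bottle: Bystander: clear bottle with black cap, 72 mm across, 220 mm tall, on the right. Origin on its underside.
- mug: Bystander: white mug, 80 mm across, 95 mm tall, on the left. Origin on its underside.
Mind the look-alikes: they are no part of the job. What is shaped like the bracket_b but purple or red is not meant.

How it is judged (in metres and radians):
On the way:
1. the tray is tipped well over ((value of joint tray above 0.3 rad or value of joint tray below -0.3 rad)), for 0.2 s.
At the end, for the whole second after the job is handed in: Both brackets lie at rest inside the bin that already held brackets (their origins within its walls and less than 80 mm above its underside), and the tray is still and level within 0.12 rad (x of bracket_a in the frame of bin_brackets between -0.075 and 0.075 m and y of bracket_a in the frame of bin_brackets between -0.1 and 0.1 m and z of each of bracket_a, bracket_b in the frame of bin_brackets below 0.08 m and linear speed of each of bracket_a, bracket_b below 0.02 m/s and x of bracket_b in the frame of bin_brackets between -0.075 and 0.075 m and y of bracket_b in the frame of bin_brackets between -0.1 and 0.1 m and value of joint tray between -0.12 and 0.12 rad and velocity of joint tray between -0.05 and 0.05 rad/s); the robot touches nothing.
It fails at once if a bracket is touched by the robot (over 0.5 N) (contact force between any of the arm, the fingers and bracket_a above 0.5 N or contact force between any of the arm, the fingers and bracket_b above 0.5 N).
It fails at once if a thing standing about on the table is moved more than 30 mm (distance of any of tape_blue, screwdriver, wrench, bottle, mug from where it was at the start of the episode above 0.03 m).
It also fails if it takes over 48 s, if anything falls off the work surface, if the arm or the gripper's body presses on something with over 40 N, if the wrist force passes 120 N, or if a joint passes its speed limit or range.

## Working session

There is one attempt and no reset: what is moved stays moved. The work goes in short steps, Python scripts to look and compute and a tool call to move; the robot and the scene stay as the last step left them, time stands still between calls to the robot, and variables do not carry over. Pictures are saved under pics/ and viewed, and the job is handed in when it is done.

Besides the shell and the picture viewer there is one more tool, called after ">>>" by a JSON object that holds its "op" and its "data", one argument or row to a line. apply_moves: Moves the arm, as the interface text tells. Its arguments: {"type":"object","properties":{"rows":{"type":"array","items":{"type":"array"}}},"required":["rows"]}

```bash
mkdir -p pics; ls; python3 - <<'E'
from plant import bot, vision, order
import cv2
for n in("side","top"):
    im=vision.capture(n); cv2.imwrite(f"pics/{n}0.png",im[:,:,::-1]); print(n,vision.camera_info(n))
print(bot.get_obs())
E
```

```text
pics
side {'mtx': array([[428.98554523,   0.        , 276.18794592],
       [  0.        , 428.98554523, 209.622544  ],
       [  0.        ,   0.        ,   1.        ]]), 'rvec': array([ 2.11386711,  1.6732471 , -0.46810886]), 'tvec': array([-108.86455858, -340.18180293, 1754.28727356])}
top {'mtx': array([[395.48019511,   0.        , 280.04360493],
       [  0.        , 395.48019511, 206.57173365],
       [  0.        ,   0.        ,   1.        ]]), 'rvec': array([ 2.12498649, -2.11262804,  0.17401865]), 'tvec': array([  -6.56534044,  553.22944742, 1262.79430804])}
{'time': 0.1, 'joint_positions': array([-1.38098231e+00,  3.42629526e-01,  1.52490635e+00,  3.55182205e-06,
        1.27541719e+00, -1.46002443e-01]), 'dq': array([-0.00113227, -0.0012024 , -0.00402033, -0.00047206,  0.00086551,
       -0.00039052]), 'tau': array([ 1.63403183e-03, -4.32004952e+01, -2.44694245e+01,  7.19166943e-02,
        5.26420923e-02, -5.08336950e-05]), 'tool_pos': array([ 172.96397931, -495.32675237,  240.13194789]), 'tcp_rot': array([-1.57214177e+00,  2.01279355e-04, -2.80577736e+00]), 'contact_force': array([ 1.43387772, -0.12798078, -1.43603093]), 'moment': array([-0.00741294, -0.02474947,  0.09959337]), 'grip_width': 91.74618457011007}
```

View pics/side0.png

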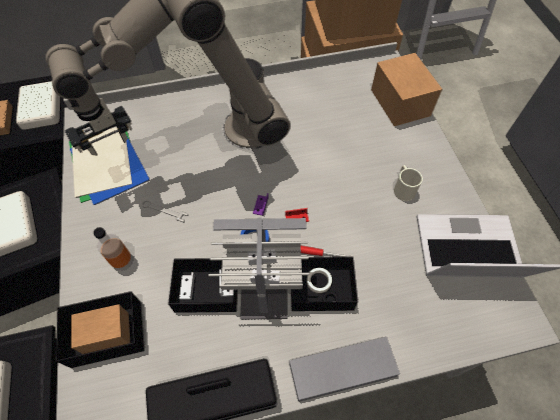

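View pics/top0.png

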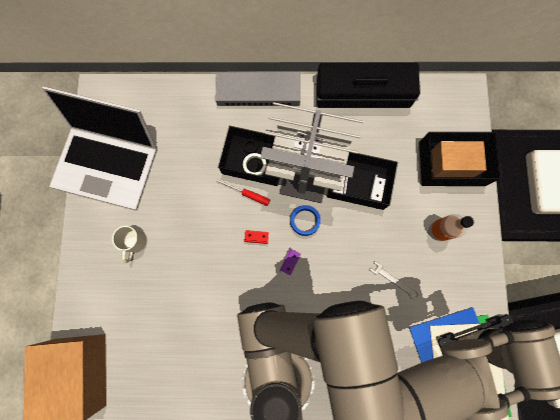

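```bash
python3 - <<'E'
import cv2
im=cv2.imread("pics/top0.png"); c=im[30:230,120:450]; cv2.imwrite("pics/top0c.png",cv2.resize(c,None,fx=2.4,fy=2.4,interpolation=cv2.INTER_CUBIC))
im=cv2.imread("pics/side0.png"); c=im[80:290,120:420]; cv2.imwrite("pics/side0c.png",cv2.resize(c,None,fx=2.6,fy=2.6,interpolation=cv2.INTER_CUBIC))
E
```

```text
(no output)
```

View pics/top0c.png

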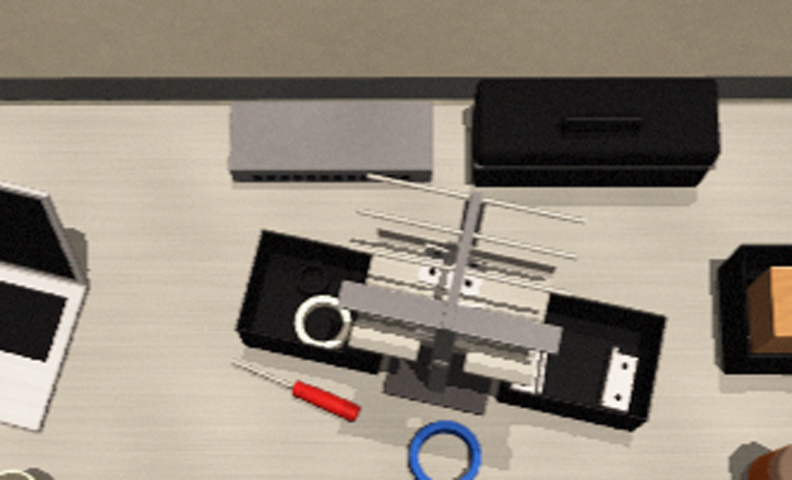

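View pics/side0c.png

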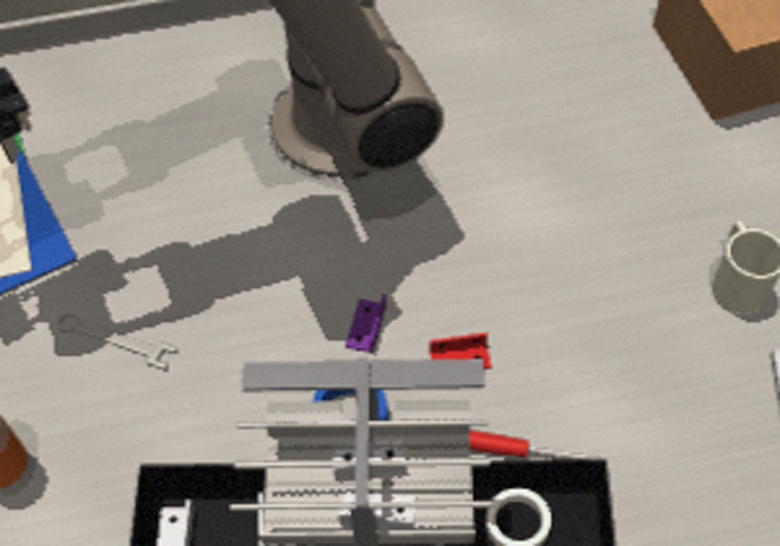

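```bash
cat > h.py <<'E'
import numpy as np, cv2
from scipy.optimize import least_squares
from scipy.spatial.transform import Rotation as R
from plant import bot, vision, order
def proj(n,p):
    c=vision.camera_info(n); return cv2.projectPoints(np.asarray(p,float).reshape(-1,1,3),c["rvec"],c["tvec"],c["mtx"],None)[0].reshape(-1,2)
def S2W(s,p):
    p=np.asarray(p,float); c,d=np.cos(s[2]),np.sin(s[2]); return np.c_[s[0]+c*p[:,0]-d*p[:,1],s[1]+d*p[:,0]+c*p[:,1],p[:,2]]
E
python3 - <<'E'
from h import *
M=[[-82,125,326],[-82,-125,326],[-50,125,326],[-50,-125,326],[75,287,85],[-75,287,85],[75,-287,85],[-75,-287,85]]
C=np.array([[340,306],[558,352],[345,282],[562,326],[262,232],[237,331],[666,317],[633,428]])/2.4+[120,30]
Ms=[[-82,125,326],[-82,-125,326],[-50,125,326],[-50,-125,326]]
Cs=np.array([[484,361],[244,364],[485,386],[244,389]])/2.6+[120,80]
for use in (0,1):
    f=lambda s:np.r_[(proj("top",S2W(s,M))-C).ravel(),use*(proj("side",S2W(s,Ms))-Cs).ravel()]
    r=least_squares(f,[600,0,0]); print(r.x, r.fun.round(1))
s=r.x; np.save("s.npy",s)
for n in("top","side"):
    im=cv2.imread(f"pics/{n}0.png")
    P=[[-82,125,320],[-82,-125,320],[-94,30,210],[-94,115,210],[-94,-30,210],[-94,-115,210],[66,115,210],[66,-115,210],[-100,75,8],[-100,-75,8],[-86,95,210],[-86,-95,210]]+M
    k=3; b=cv2.resize(im,None,fx=k,fy=k)
    for u in proj(n,S2W(s,P)): cv2.circle(b,tuple(int(v) for v in u*k),2,(0,255,0),-1)
    b=b[240:660,540:1230] if n=="top" else b[560:1000,400:1160]
    cv2.imwrite(f"pics/{n}0o.png",b)
print(S2W(s,[[0,0,175],[-86,95,210],[-86,-95,210],[-82,0,320]]).round(1))
E
```

```text
[ 6.86775706e+02 -9.31480463e+01 -2.25489391e-01] [-1.9  0.4 -0.8  1.8 -1.2 -0.7 -0.1  1.2 -0.2 -1.4 -1.2 -0.7  0.4  0.4
  5.8 -2.1 -0.  -0.  -0.  -0.  -0.  -0.  -0.  -0. ]
[ 6.89403344e+02 -9.19023329e+01 -2.26312613e-01] [-2.4 -0.6 -1.4  0.9 -1.6 -1.7 -0.6  0.3 -0.5 -2.2 -1.6 -1.5  0.  -0.3
  5.3 -2.8 -1.  -1.7 -0.8 -2.2 -1.  -0.9 -1.7 -1.4]
[[ 689.4  -91.9  175. ]
 [ 626.9   20.   210. ]
 [ 584.3 -165.2  210. ]
 [ 609.5  -73.5  320. ]]
```

View pics/top0o.png

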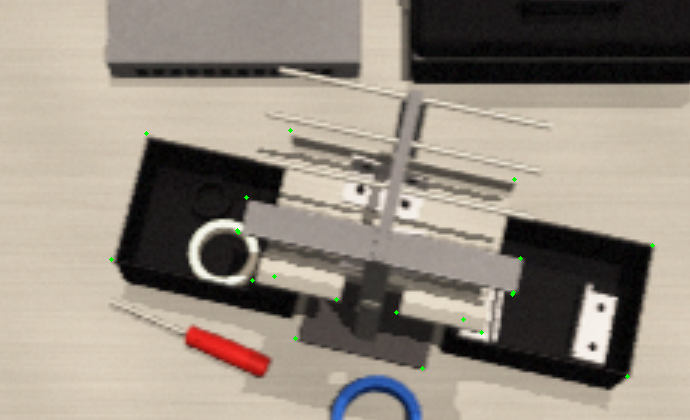

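View pics/side0o.png

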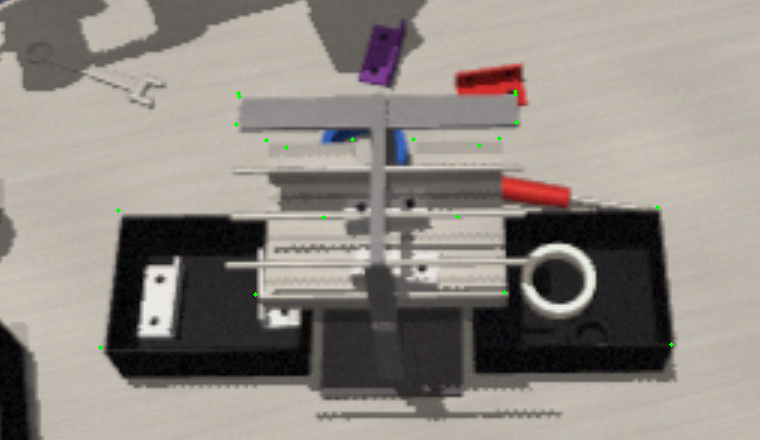

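```bash
python3 - <<'E'
from h import *
B=[[-82,125,326],[-82,-125,326],[-50,125,326],[-50,-125,326]]
M=B+[[75,287,85],[-75,287,85],[75,-287,85],[-75,-287,0]]
C=np.array([[244,233],[519,290],[249,203],[523,260],[149,138],[116,265],[652,245],[611,389]])/3+[180,80]
Ms=B+[[-75,-287,85],[-75,287,85],[75,-287,85],[75,287,85]]
Cs=np.array([[518,94],[242,97],[519,127],[240,130],[121,216],[657,208],[106,350],[671,346]])/3+[400/3,560/3]
Cs[[0,1,2,3]]=Cs[[0,1,2,3]]
for a,b in((1,0),(0,1),(1,1)):
    f=lambda s:np.r_[a*(proj("top",S2W(s,M))-C).ravel(),b*(proj("side",S2W(s,Ms))-Cs).ravel()]
    r=least_squares(f,[689,-92,-.22],loss="soft_l1"); print(r.x, r.fun.round(1))
s=r.x; np.save("s.npy",s)
print(S2W(s,[[0,0,175],[-86,95,210],[-86,-95,210],[-82,0,320]]).round(1))
E
```

```text
[ 6.87440353e+02 -9.48364419e+01 -2.14676667e-01] [-0.8  0.5 -0.3  1.2  0.3 -0.6  0.7 -0.3 -0.6 -0.1 -0.6 -0.3  1.  -0.4
  0.4  0.  -0.  -0.  -0.  -0.  -0.  -0.  -0.  -0.  -0.  -0.  -0.  -0.
 -0.  -0.  -0.  -0. ]
[ 6.93124966e+02 -8.99883566e+01 -2.21735726e-01] [-0.  -0.  -0.  -0.  -0.  -0.  -0.  -0.  -0.  -0.  -0.  -0.  -0.  -0.
 -0.  -0.  -0.  -0.1 -0.2  0.   0.2 -0.6 -0.4 -0.5 -0.3 -0.4  1.1  0.3
 -1.   0.8  1.3  0.1]
[ 6.90473539e+02 -9.27268575e+01 -2.20502685e-01] [-1.7 -0.8 -1.3  0.3 -0.5 -2.  -0.3 -1.1 -1.  -1.4 -1.2 -1.7  0.4 -0.7
 -0.5 -0.4 -1.3 -0.7 -1.4 -0.5 -1.1 -1.3 -1.6 -1.1 -1.3 -0.8 -0.  -0.4
 -2.   0.2  0.2 -0.6]
[[ 690.5  -92.7  175. ]
 [ 627.3   18.8  210. ]
 [ 585.8 -166.6  210. ]
 [ 610.5  -74.8  320. ]]
```

```bash
python3 - <<'E'
from h import *
a=cv2.imread("pics/side0.png")[30:180,40:190]; b=cv2.imread("pics/top0.png")[280:420,400:560]
cv2.imwrite("pics/ga.png",cv2.resize(a,(600,600),interpolation=cv2.INTER_CUBIC)); cv2.imwrite("pics/gb.png",cv2.resize(b,None,fx=4,fy=4,interpolation=cv2.INTER_CUBIC))
o=bot.get_obs(); print(R.from_euler("xyz",o["tcp_rot"]).as_matrix().round(3))
for n,oo in(("side",(40,30)),("top",(400,280))): print((proj(n,[o["tool_pos"],o["tool_pos"]+[0,0,52],o["tool_pos"]+[0,0,242],o["tool_pos"]+[0,0,152]])-oo)*4)
E
```

```text
[[-0.944 -0.     0.33 ]
 [-0.33   0.001 -0.944]
 [-0.    -1.    -0.001]]
[[269.15949503 454.86364042]
 [246.13952457 413.17071785]
 [147.40808936 234.3519791 ]
 [197.33074375 324.77005187]]
[[253.01543452 221.95098606]
 [289.20755936 233.53578794]
 [460.25753522 288.28748021]
 [370.37490865 259.51678974]]
```

View pics/ga.png

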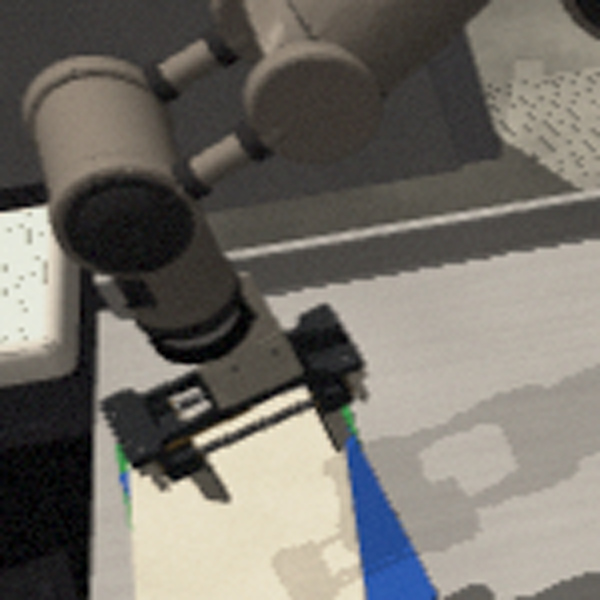

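View pics/gb.png

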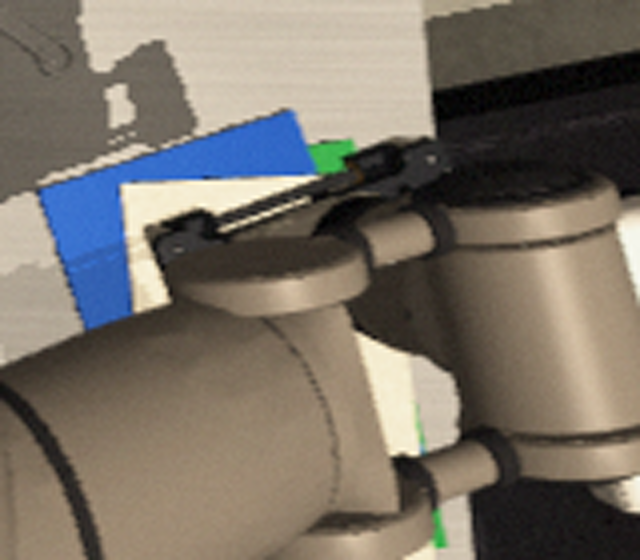

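```bash
cat >> h.py <<'E'
def mv(*targets):
    """world targets -> tool cm shifts"""
    o=bot.get_obs(); Rm=R.from_euler("xyz",o["tcp_rot"]).as_matrix()
    print("t",o["time"],"pos",o["tool_pos"].round(1),"y",Rm[:,1].round(3),"z",Rm[:,2].round(3),"q",o["joint_positions"].round(3),"F",o["contact_force"].round(1))
    for t in targets: print(t,(Rm.T@(np.asarray(t)-o["tool_pos"])/10).round(2))
E
python3 -c "
from h import *
mv([200,-470,400],[400,-90,450])"
```

```text
t 0.1 pos [ 173.  -495.3  240.1] y [-0.     0.001 -1.   ] z [ 0.33  -0.944 -0.001] q [-1.381  0.343  1.525  0.     1.275 -0.146] F [ 1.4 -0.1 -1.4]
[200, -470, 400] [ -3.39 -15.98  -1.52]
[400, -90, 450] [-34.8  -20.94 -30.82]
```

>>> {"op": "apply_moves", "data": {
  "rows": [
    [[-3.4,-16,-1.5],0,0],
    [[-3.4,-16,-1.5],0,0],
    [[-3.4,-16,-1.5],0.18,0],
    [[-8,-17,-6],0.36,0],
    [[-13,-18,-11],0.555,0]
  ]
}}

```text
time: 0.72
tool_pos: [253.8, -360.8, 418.3]
tcp_rot: [-1.573, -0.0, 2.933]
contact_force: [0.4, -0.2, -0.0]
grip_width: 46.5
```

```bash
python3 -c "
from h import *
mv([400,-90,450])"
```

```text
t 0.725 pos [ 253.8 -360.8  418.3] y [-0.     0.002 -1.   ] z [-0.208 -0.978 -0.002] q [-1.132e+00  1.040e-01  1.355e+00  1.000e-03  1.684e+00  6.480e-01] F [ 0.4 -0.2 -0. ]
[400, -90, 450] [ -8.68  -3.12 -29.53]
```

>>> {"op": "apply_moves", "data": {
  "rows": [
    [[-4,-1,-9],0,0],
    [[-7,-3,-18],0,0],
    [[-10,-5,-28],0,0],
    [[-12,-6,-36],0,0],
    [[-12,-6,-36],0,0]
  ]
}}

```text
time: 1.35
tool_pos: [411.9, -95.6, 467.3]
tcp_rot: [-1.573, -0.001, 2.932]
contact_force: [1.8, -0.2, -0.4]
grip_width: 0.9
```

```bash
python3 -c "
from h import *
mv([430,-20,600])"
```

```text
t 1.35 pos [411.9 -95.6 467.3] y [-0.     0.002 -1.   ] z [-0.208 -0.978 -0.002] q [-0.411  0.071  1.263  0.002  1.808  1.369] F [ 1.8 -0.2 -0.4]
[430, -20, 600] [ -0.19 -13.25  -7.8 ]
```

>>> {"op": "apply_moves", "data": {
  "rows": [
    [[-1,-6,-4],0,0],
    [[-1,-12,-8],0,0],
    [[-1,-18,-8],0,0],
    [[-1,-24,-8],0,0],
    [[-1,-30,-8],0,0]
  ]
}}

```text
time: 1.98
tool_pos: [434.2, -20.7, 697.4]
tcp_rot: [-1.573, 0.021, 2.933]
contact_force: [1.6, -0.6, 0.5]
grip_width: 0.3
```

```bash
python3 -c "
from h import *
mv([430,-20,600])"
```

```text
t 1.975 pos [434.2 -20.7 697.4] y [ 0.021 -0.002 -1.   ] z [-0.207 -0.978 -0.003] q [-0.226  0.421  0.054  0.006  2.647  1.559] F [ 1.6 -0.6  0.5]
[430, -20, 600] [0.63 9.73 0.04]
```

>>> {"op": "apply_moves", "data": {
  "rows": [
    [[0,-6,0],0,0],
    [[0,-12,0],0,0],
    [[0,-20,0],0,0],
    [[0,-30,0],0,0]
  ]
}}

```text
time: 2.48
tool_pos: [379.4, -17.8, 726.8]
tcp_rot: [-1.576, 0.055, 2.933]
contact_force: [0.4, -0.2, -0.1]
grip_width: 0.3
```

```bash
python3 -c "
from h import *
mv([430,-20,600])"
```

```text
t 2.475 pos [379.4 -17.8 726.8] y [ 0.054 -0.007 -0.998] z [-0.207 -0.978 -0.005] q [-0.255  0.31   0.122  0.016  2.656  1.538] F [ 0.4 -0.2 -0.1]
[430, -20, 600] [-4.3  12.94 -0.77]
```

>>> {"op": "apply_moves", "data": {
  "rows": [
    [[-10,-10,0],0,0],
    [[-30,-30,0],0,0],
    [[-60,-60,0],0,0],
    [[-60,-60,0],0,0]
  ]
}}

```text
time: 2.98
tool_pos: [414.6, -40.9, 714.2]
tcp_rot: [-1.581, 0.059, 2.932]
contact_force: [-1.3, -0.1, -0.1]
grip_width: 0.5
```

```bash
python3 -c "
from h import *
mv([430,-20,600])"
```

```text
t 2.975 pos [414.6 -40.9 714.2] y [ 0.06  -0.002 -0.998] z [-0.207 -0.978 -0.011] q [-0.294  0.388  0.038  0.033  2.657  1.515] F [-1.3 -0.1 -0.1]
[430, -20, 600] [-0.4  11.49 -2.25]
```

>>> {"op": "apply_moves", "data": {
  "rows": [
    [[6,0,0],0,0],
    [[12,0,0],0,0],
    [[18,-6,0],0,0],
    [[18,-12,0],0,0],
    [[18,-18,0],0,0]
  ]
}}

```text
time: 3.6
tool_pos: [340.4, -1.9, 769.2]
tcp_rot: [-1.563, 0.207, 2.932]
contact_force: [-12.0, 1.3, 6.7]
grip_width: 0.2
```

```bash
python3 -c "
from h import *
mv([430,-20,600])"
```

```text
t 3.6 pos [340.4  -1.9 769.2] y [ 0.199 -0.051 -0.979] z [-0.209 -0.978  0.008] q [-0.228  0.242  0.036 -0.01   2.658  1.544] F [-12.    1.3   6.7]
[430, -20, 600] [-5.47 18.43 -0.24]
```

>>> {"op": "apply_moves", "data": {
  "rows": [
    [[6,-3,0],0,0],
    [[12,-9,0],0,0],
    [[18,-15,0],0,0],
    [[20,-20,0],0,0],
    [[20,-20,0],0,0]
  ]
}}

```text
time: 4.22
tool_pos: [147.0, 49.4, 787.5]
tcp_rot: [-1.558, 0.246, 2.932]
contact_force: [0.8, 0.1, 0.1]
grip_width: 0.2
```

```bash
python3 -c "
from h import *
mv([430,-20,600])"
```

```text
t 4.225 pos [147.   49.4 787.5] y [ 0.236 -0.063 -0.97 ] z [-0.211 -0.977  0.012] q [-0.109 -0.134  0.373 -0.08   2.657  1.598] F [0.8 0.1 0.1]
[430, -20, 600] [-23.67  25.29   0.57]
```

```bash
python3 -c "
from h import *
mv([210,32,810],[350,0,830],[250,25,830])"
```

```text
t 4.225 pos [147.   49.4 787.5] y [ 0.236 -0.063 -0.97 ] z [-0.211 -0.977  0.012] q [-0.109 -0.134  0.373 -0.08   2.657  1.598] F [0.8 0.1 0.1]
[210, 32, 810] [-6.88 -0.59  0.4 ]
[350, 0, 830] [-21.29   0.98   0.59]
[250, 25, 830] [-11.3   -1.54   0.26]
```

>>> {"op": "apply_moves", "data": {
  "rows": [
    [[-5,-1,0.4],0,0],
    [[-10,-1.5,0.4],0,0],
    [[-15,-2,0.5],0,0],
    [[-18,-3,0.5],0,0],
    [[-18,-4,0.5],0,0]
  ]
}}

```text
time: 4.85
tool_pos: [296.1, 8.3, 792.0]
tcp_rot: [-1.56, 0.276, 2.932]
contact_force: [-0.5, -0.4, -0.9]
grip_width: 0.4
```

```bash
python3 -c "
from h import *
mv([210,32,810],[350,0,830],[250,25,830])"
```

```text
t 4.85 pos [296.1   8.3 792. ] y [ 0.264 -0.067 -0.962] z [-0.211 -0.977  0.01 ] q [-0.226  0.158  0.05  -0.014  2.657  1.543] F [-0.5 -0.4 -0.9]
[210, 32, 810] [ 8.08 -4.17 -0.47]
[350, 0, 830] [-6.28 -2.17 -0.29]
[250, 25, 830] [ 3.63 -4.98 -0.62]
```

>>> {"op": "apply_moves", "data": {
  "rows": [
    [[5,-5,0],0,0],
    [[8,-10,0],0,0],
    [[8,-15,0],0,0],
    [[8,-18,0],0,0],
    [[8,-18,0],0,0]
  ]
}}

```text
time: 5.48
tool_pos: [186.2, 37.7, 804.6]
tcp_rot: [-1.557, 0.31, 2.932]
contact_force: [0.6, 0.0, -0.2]
grip_width: 0.4
```

```bash
python3 -c "
from h import *
mv([210,32,810],[350,0,830],[250,25,830])"
```

```text
t 5.475 pos [186.2  37.7 804.6] y [ 0.296 -0.077 -0.952] z [-0.212 -0.977  0.013] q [-0.168 -0.053  0.228 -0.057  2.657  1.56 ] F [ 0.6  0.  -0.2]
[210, 32, 810] [-2.49  0.23  0.06]
[350, 0, 830] [-16.77   2.72   0.25]
[250, 25, 830] [-6.97 -0.43 -0.07]
```

>>> {"op": "apply_moves", "data": {
  "rows": [
    [[-6,0,0],0,0],
    [[-12,0,0],0,0],
    [[-17,0,0],0,0]
  ]
}}

```text
time: 5.85
tool_pos: [298.8, 0.7, 793.5]
tcp_rot: [-1.569, 0.285, 2.932]
contact_force: [0.7, 0.7, 0.0]
grip_width: 0.1
```

```bash
python3 -c "
from h import *
mv([210,32,810])"
```

```text
t 5.85 pos [2.988e+02 7.000e-01 7.935e+02] y [ 0.275 -0.061 -0.96 ] z [-0.208 -0.978  0.002] q [-0.273  0.161  0.04   0.033  2.656  1.54 ] F [0.7 0.7 0. ]
[210, 32, 810] [ 8.49 -4.21 -1.21]
```

Now the pattern that gave the big gain: inward first, then up.

>>> {"op": "apply_moves", "data": {
  "rows": [
    [[6,0,0],0,0],
    [[12,0,0],0,0],
    [[18,-6,0],0,0],
    [[18,-12,0],0,0],
    [[18,-18,0],0,0]
  ]
}}

```text
time: 6.48
tool_pos: [132.2, 38.9, 801.9]
tcp_rot: [-1.529, 0.326, 2.928]
contact_force: [0.1, -0.3, 1.2]
grip_width: 0.4
```

```bash
python3 -c "
from h import *
mv([210,32,810])"
```

```text
t 6.475 pos [132.2  38.9 801.9] y [ 0.304 -0.109 -0.947] z [-0.225 -0.973  0.04 ] q [-0.124 -0.155  0.321 -0.15   2.65   1.524] F [ 0.1 -0.3  1.2]
[210, 32, 810] [-7.6   1.67 -1.05]
```

>>> {"op": "apply_moves", "data": {
  "rows": [
    [[-6,0,0],0,0],
    [[-12,0,0],0,0],
    [[-18,0,-1],0,0],
    [[-24,0,-1],0,0]
  ]
}}

```text
time: 6.98
tool_pos: [287.9, -1.0, 797.9]
tcp_rot: [-1.542, 0.299, 2.928]
contact_force: [0.5, -0.1, 0.7]
grip_width: 0.6
```

```bash
python3 -c "
from h import *
mv([210,32,810])"
```

```text
t 6.975 pos [287.9  -1.  797.9] y [ 0.282 -0.09  -0.955] z [-0.22  -0.975  0.027] q [-0.254  0.146  0.039 -0.035  2.657  1.501] F [ 0.5 -0.1  0.7]
[210, 32, 810] [ 7.59 -3.65 -1.47]
```

>>> {"op": "apply_moves", "data": {
  "rows": [
    [[2,-6,0],0,0],
    [[4,-12,0],0,0],
    [[6,-18,0],0,0],
    [[6,-24,0],0,0],
    [[6,-30,0],0,0]
  ]
}}

```text
time: 7.6
tool_pos: [236.6, 40.7, 815.5]
tcp_rot: [-1.529, 0.369, 2.931]
contact_force: [-1.3, -0.3, -1.2]
grip_width: 0.5
```

```bash
python3 -c "
from h import *
mv([210,32,810])"
```

```text
t 7.6 pos [236.6  40.7 815.5] y [ 0.344 -0.116 -0.932] z [-0.223 -0.974  0.039] q [-0.004  0.081  0.038 -0.248  2.657  1.544] F [-1.3 -0.3 -1.2]
[210, 32, 810] [ 2.46 -0.3   1.42]
```

>>> {"op": "apply_moves", "data": {
  "rows": [
    [[2,-6,1],0,0],
    [[4,-12,1.5],0,0],
    [[6,-18,2],0,0],
    [[6,-24,2],0,0],
    [[6,-30,2],0,0]
  ]
}}

```text
time: 8.22
tool_pos: [145.8, 71.1, 830.1]
tcp_rot: [-1.519, 0.442, 2.937]
contact_force: [0.0, 1.1, 0.1]
grip_width: 0.5
```

```bash
python3 -c "
from h import *
mv([210,32,810])"
```

```text
t 8.225 pos [145.8  71.1 830.1] y [ 0.408 -0.137 -0.903] z [-0.224 -0.973  0.047] q [ 0.653  0.029  0.037 -0.872  2.657  1.58 ] F [0.  1.1 0.1]
[210, 32, 810] [-5.54  4.97  2.27]
```

>>> {"op": "apply_moves", "data": {
  "rows": [
    [[-3,0,4],0,0],
    [[-6,0,8],0,0],
    [[-6,-2,10],0,0],
    [[-6,-4,10],0,0],
    [[-6,-6,10],0,0]
  ]
}}

```text
time: 8.85
tool_pos: [185.1, 8.3, 838.7]
tcp_rot: [-1.487, 0.474, 2.936]
contact_force: [-0.8, 0.2, 0.3]
grip_width: 0.5
```

```bash
python3 -c "
from h import *
mv([210,32,810])"
```

```text
t 8.85 pos [185.1   8.3 838.7] y [ 0.429 -0.175 -0.886] z [-0.241 -0.968  0.074] q [-0.349 -0.035  0.038 -0.038  2.657  1.41 ] F [-0.8  0.2  0.3]
[210, 32, 810] [-0.43  3.19 -3.11]
```

>>> {"op": "apply_moves", "data": {
  "rows": [
    [[1,-6,-1],0,0],
    [[2,-12,-1],0,0],
    [[3,-18,0],0,0],
    [[3,-24,0],0,0],
    [[3,-28,0],0,0]
  ]
}}

```text
time: 9.48
tool_pos: [100.9, 18.5, 841.1]
tcp_rot: [-1.493, 0.489, 2.948]
contact_force: [-0.4, -1.2, -0.1]
grip_width: 0.3
```

```bash
python3 -c "
from h import *
mv([210,32,810])"
```

```text
t 9.475 pos [100.9  18.5 841.1] y [ 0.444 -0.167 -0.88 ] z [-0.228 -0.971  0.069] q [ 0.609 -0.055  0.037 -0.997  2.657  1.393] F [-0.4 -1.2 -0.1]
[210, 32, 810] [-7.76  7.36 -4.01]
```

>>> {"op": "apply_moves", "data": {
  "rows": [
    [[-5,0,-2],0,0],
    [[-10,0,-3],0,0],
    [[-11,-1,-3],0,0],
    [[-12,-3,-3],0,0],
    [[-12,-4,-3],0,0]
  ]
}}

```text
time: 10.1
tool_pos: [179.1, 17.7, 844.5]
tcp_rot: [-1.501, 0.513, 2.949]
contact_force: [-0.2, 0.8, -0.1]
grip_width: 0.4
```

```bash
python3 -c "
from h import *
mv([210,32,810])"
```

```text
t 10.1 pos [179.1  17.7 844.5] y [ 0.467 -0.162 -0.869] z [-0.224 -0.973  0.06 ] q [-0.533 -0.071  0.038  0.212  2.657  1.462] F [-0.2  0.8 -0.1]
[210, 32, 810] [-0.71  4.21 -2.29]
```

>>> {"op": "apply_moves", "data": {
  "rows": [
    [[-1,-5,-2],0,0],
    [[-2,-10,-3],0,0],
    [[-2,-15,-4],0,0],
    [[-2,-20,-4],0,0],
    [[-2,-25,-4],0,0]
  ]
}}

```text
time: 10.72
tool_pos: [131.3, 30.9, 848.1]
tcp_rot: [-1.51, 0.54, 2.952]
contact_force: [0.5, 0.2, 0.2]
grip_width: 0.4
```

```bash
python3 -c "
from h import *
mv([210,32,810])"
```

```text
t 10.725 pos [131.3  30.9 848.1] y [ 0.492 -0.156 -0.856] z [-0.219 -0.974  0.052] q [-0.092 -0.097  0.037 -0.239  2.657  1.443] F [0.5 0.2 0.2]
[210, 32, 810] [-4.65  7.12 -2.03]
```

>>> {"op": "apply_moves", "data": {
  "rows": [
    [[-3,-3,-2],0,0],
    [[-6,-6,-4],0,0],
    [[-6,-12,-4],0,0],
    [[-6,-18,-4],0,0],
    [[-6,-24,-4],0,0]
  ]
}}

```text
time: 11.35
tool_pos: [127.7, 41.1, 852.2]
tcp_rot: [-1.518, 0.574, 2.951]
contact_force: [0.5, 0.0, -0.1]
grip_width: 0.5
```

```bash
python3 -c "
from h import *
mv([210,32,810])"
```

```text
t 11.35 pos [127.7  41.1 852.2] y [ 0.523 -0.154 -0.839] z [-0.217 -0.975  0.044] q [-0.271 -0.129  0.037 -0.018  2.657  1.487] F [ 0.5  0.  -0.1]
[210, 32, 810] [-4.64  7.98 -1.08]
```

>>> {"op": "apply_moves", "data": {
  "rows": [
    [[-3,-3,-2],0,0],
    [[-5,-6,-3],0,0],
    [[-5,-12,-3],0,0],
    [[-5,-18,-3],0,0],
    [[-5,-24,-3],0,0]
  ]
}}

```text
time: 11.98
tool_pos: [113.4, 54.2, 855.7]
tcp_rot: [-1.525, 0.61, 2.952]
contact_force: [0.3, -0.2, 0.3]
grip_width: 0.6
```

```bash
python3 -c "
from h import *
mv([210,32,810])"
```

```text
t 11.975 pos [113.4  54.2 855.7] y [ 0.554 -0.152 -0.819] z [-0.214 -0.976  0.037] q [-0.34  -0.165  0.037  0.088  2.657  1.525] F [ 0.3 -0.2  0.3]
[210, 32, 810] [-5.5   9.43 -0.07]
```

>>> {"op": "apply_moves", "data": {
  "rows": [
    [[-3,-3,-2],0,0],
    [[-5,-6,-3],0,0],
    [[-5,-12,-3],0,0],
    [[-5,-18,-3],0,0],
    [[-5,-24,-3],0,0]
  ]
}}

```text
time: 12.6
tool_pos: [96.8, 70.1, 858.4]
tcp_rot: [-1.532, 0.647, 2.954]
contact_force: [-0.4, -0.1, 0.7]
grip_width: 0.6
```

```bash
python3 -c "
from h import *
mv([210,32,810])"
```

```text
t 12.6 pos [ 96.8  70.1 858.4] y [ 0.585 -0.15  -0.797] z [-0.209 -0.977  0.031] q [-0.389 -0.203  0.037  0.179  2.657  1.569] F [-0.4 -0.1  0.7]
[210, 32, 810] [-6.52 11.05  1.21]
```

```bash
cat >> h.py <<'E'
s=np.load("s.npy")
def tcp(xs,ys,z,d=0):
    "TCP for near-side low corner of closed tip at stand (xs,ys), height z; backed off d along tool axis"
    Rm=R.from_euler("xyz",bot.get_obs()["tcp_rot"]).as_matrix()
    c=S2W(s,[[xs,ys,z]])[0]
    return c-9.5*Rm[:,0]*np.sign(Rm[0,0])*-1*-1 -(14+d)*Rm[:,1] if Rm[0,0]>0 else c-9.5*Rm[:,0]-(14+d)*Rm[:,1]
E
python3 -c "
from h import *
print(R.from_euler('xyz',bot.get_obs()['tcp_rot']).as_matrix())
mv(*[tcp(-87,-102,z,d) for z,d in((240,250),(240,120),(240,0),(225,0))])"
```

```text
[[-0.78361907  0.58491067 -0.20933385]
 [ 0.14898632 -0.15018954 -0.97736696]
 [-0.60311212 -0.79707127  0.0305477 ]]
t 12.6 pos [ 96.8  70.1 858.4] y [ 0.585 -0.15  -0.797] z [-0.209 -0.977  0.031] q [-0.389 -0.203  0.037  0.179  2.657  1.569] F [-0.4 -0.1  0.7]
[ 436.29852278 -134.99387316  456.15638026] [-5.4  55.   11.71]
[ 512.33691016 -154.51851301  352.53711524] [-5.4  68.   11.71]
[ 582.52619081 -172.54125748  256.88856292] [-5.4  80.   11.71]
[ 582.52619081 -172.54125748  241.88856292] [-4.5  81.2  11.67]
```

>>> {"op": "apply_moves", "data": {
  "rows": [
    [[0,6,1],0,0],
    [[-1,12,2],0,0],
    [[-2,18,4],0,0],
    [[-3,24,6],0,0],
    [[-4,30,8],0,0]
  ]
}}

```text
time: 13.22
tool_pos: [207.7, 24.3, 739.0]
tcp_rot: [-1.518, 0.628, 2.983]
contact_force: [0.4, 0.6, 0.1]
grip_width: 0.1
```

```bash
python3 -c "
from h import *
mv(*[tcp(-87,-102,z,d) for z,d in((240,250),(240,120),(240,0),(225,0))])"
```

```text
t 13.225 pos [207.7  24.3 739. ] y [ 0.571 -0.145 -0.808] z [-0.189 -0.981  0.043] q [-0.527 -0.469  0.971  0.18   2.021  1.35 ] F [0.4 0.6 0.1]
[ 440.18807809 -136.07310199  458.93635375] [-4.18 38.23 10.14]
[ 514.38369284 -154.96823935  353.87454082] [-4.18 51.23 10.14]
[ 582.8719526  -172.40990461  256.8944058 ] [-4.18 63.23 10.14]
[ 582.8719526  -172.40990461  241.8944058 ] [-3.3  64.44 10.07]
```

>>> {"op": "apply_moves", "data": {
  "rows": [
    [[-1,8,2],0,0],
    [[-2,14,4],0,0],
    [[-3,20,6],0,0],
    [[-4,26,8],0,0],
    [[-4,32,10],0,0]
  ]
}}

```text
time: 13.85
tool_pos: [391.6, -114.8, 524.0]
tcp_rot: [-1.519, 0.625, 2.982]
contact_force: [1.5, 0.7, 1.6]
grip_width: 0.3
```

```bash
python3 -c "
from h import *
mv(*[tcp(-87,-102,z,d) for z,d in((240,250),(240,120),(240,0),(225,0))])
im=vision.capture('side'); cv2.imwrite('pics/side1.png',im[:,:,::-1])
"
```

```text
t 13.85 pos [ 391.6 -114.8  524. ] y [ 0.568 -0.144 -0.81 ] z [-0.188 -0.981  0.042] q [-0.653 -0.321  1.594  0.243  1.29   1.096] F [1.5 0.7 1.6]
[ 440.81077888 -136.5291611   459.41881539] [-0.45  8.34  0.93]
[ 514.70780424 -155.20410823  354.1074865 ] [-0.45 21.34  0.93]
[ 582.92044304 -172.44252096  256.89702907] [-0.45 33.34  0.93]
[ 582.92044304 -172.44252096  241.89702907] [ 0.43 34.56  0.87]
```

View pics/side1.png

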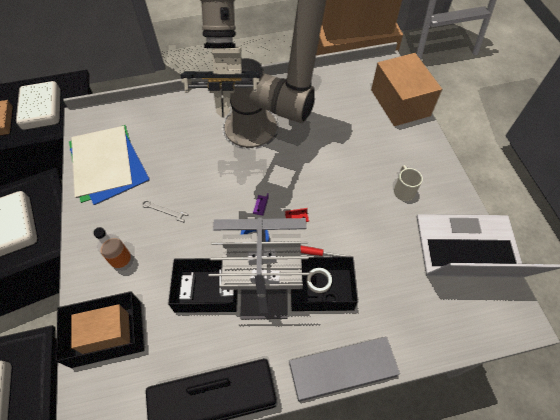

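>>> {"op": "apply_moves", "data": {
  "rows": [
    [[-0.4,6,0.5],0,0],
    [[-0.4,12,0.9],0,0],
    [[-0.4,18,0.9],0,0],
    [[-0.4,22,0.9],0,0],
    [[-0.4,24,0.9],0,0]
  ]
}}

```text
time: 14.52
tool_pos: [528.2, -158.7, 316.0]
tcp_rot: [-1.529, 0.603, 2.976]
contact_force: [-0.0, 0.5, 1.2]
grip_width: 0.4
```

```bash
python3 -c "
from h import *
mv(*[tcp(-87,-102,z,d) for z,d in((240,60),(240,0),(225,0))])
for n in('side','top'): cv2.imwrite('pics/%s2.png'%n,cv2.resize(vision.capture(n)[40:320,100:440,::-1],None,fx=2.2,fy=2.1,interpolation=cv2.INTER_CUBIC))
"
```

```text
t 14.525 pos [ 528.2 -158.7  316. ] y [ 0.552 -0.134 -0.823] z [-0.188 -0.982  0.034] q [-0.519  0.049  1.838  0.251  0.684  1.082] F [-0.   0.5  1.2]
[ 550.13453295 -164.57225434  306.28214296] [-1.31  2.09  0.13]
[ 583.25837562 -172.63871714  256.90863565] [-1.31  8.09  0.13]
[ 583.25837562 -172.63871714  241.90863565] [-0.46  9.32  0.08]
```

View pics/side2.png

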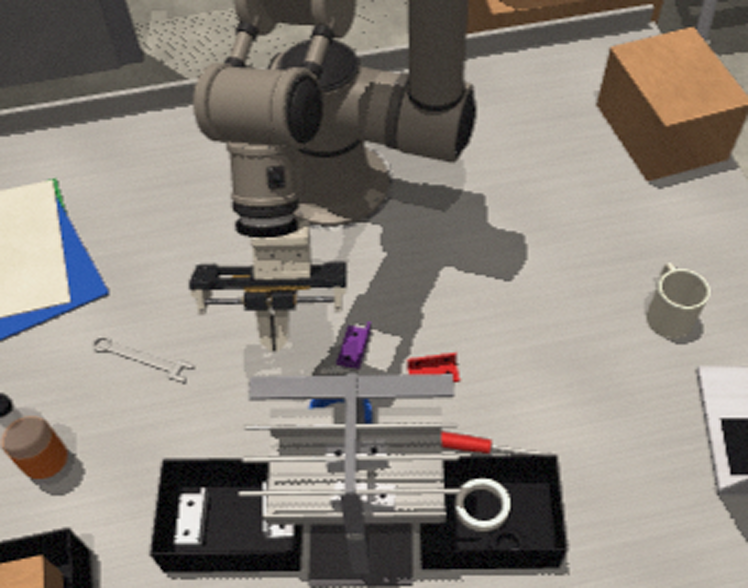

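View pics/top2.png

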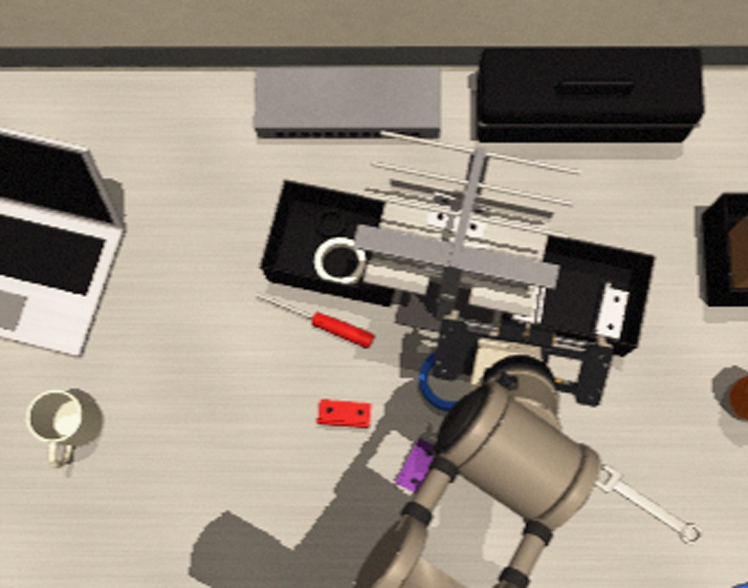

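>>> {"op": "apply_moves", "data": {
  "rows": [
    [[-1,3,0.1],0,0],
    [[-1.3,6,0.1],0,0],
    [[-1.3,8.1,0.1],0,0],
    [[-1.3,8.1,0.1],0,0]
  ]
}}

```text
time: 15.12
tool_pos: [582.7, -172.0, 255.8]
tcp_rot: [-1.531, 0.6, 2.975]
contact_force: [0.2, 0.1, -0.3]
grip_width: 0.2
```

```bash
python3 -c "
from h import *
mv(*[tcp(-87,-102,z,0) for z in (240,215,205,165,155)])
for n in('side','top'):
  im=vision.capture(n); a=im[150:290,180:340] if n=='side' else im[90:230,260:420]
  cv2.imwrite('pics/%s3.png'%n,cv2.resize(a[:,:,::-1],None,fx=4,fy=4,interpolation=cv2.INTER_CUBIC))
"
```

```text
t 15.125 pos [ 582.7 -172.   255.8] y [ 0.549 -0.133 -0.825] z [-0.188 -0.982  0.033] q [-0.483  0.219  1.813  0.271  0.54   1.074] F [ 0.2  0.1 -0.3]
[ 583.31339875 -172.66909494  256.90961812] [-0.12 -0.05  0.05]
[ 583.31339875 -172.66909494  231.90961812] [ 1.29  2.01 -0.03]
[ 583.31339875 -172.66909494  221.90961812] [ 1.85  2.84 -0.06]
[ 583.31339875 -172.66909494  181.90961812] [ 4.11  6.14 -0.19]
[ 583.31339875 -172.66909494  171.90961812] [ 4.67  6.96 -0.23]
```

View pics/side3.png

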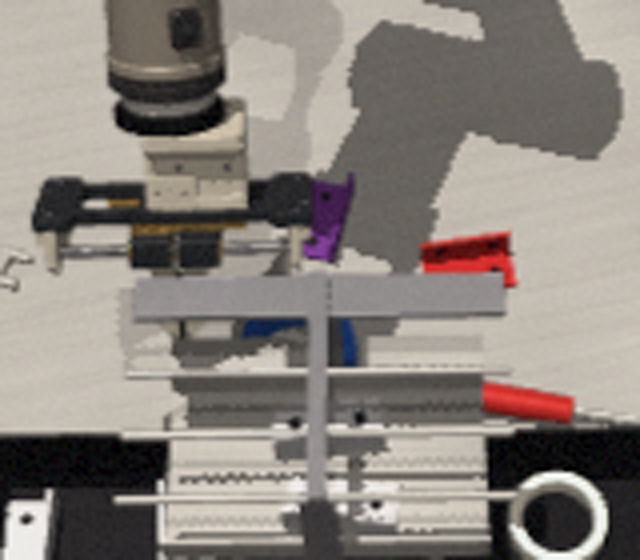

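View pics/top3.png

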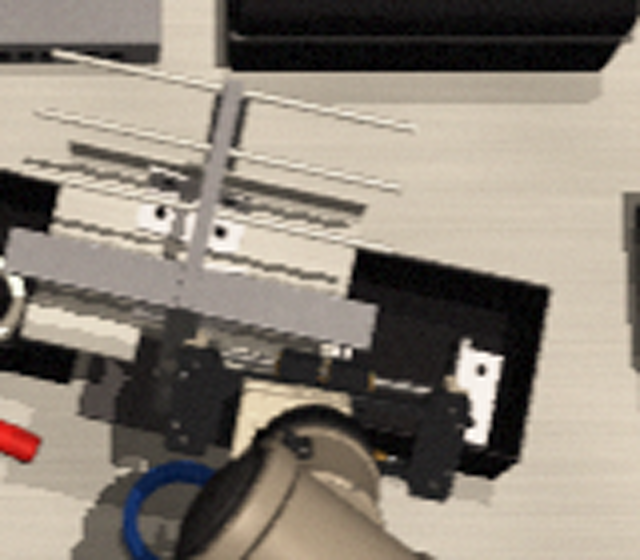

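>>> {"op": "apply_moves", "data": {
  "rows": [
    [[0.3,0.5,0.6],0,0],
    [[1.2,1.9,0.6],0,0],
    [[1.8,2.8,0.55],0,0],
    [[2.4,3.65,0.5],0,0],
    [[2.95,4.5,0.5],0,0]
  ]
}}

```text
time: 15.85
tool_pos: [583.4, -180.1, 205.2]
tcp_rot: [-1.528, 0.606, 2.976]
contact_force: [-0.9, -2.9, 4.7]
grip_width: 0.7
```

```bash
python3 -c "
from h import *
mv(*[tcp(-87,-108,z,0) for z in (190,180,175,166)])
for n in('side',):
  im=vision.capture(n); a=im[150:290,180:340] if n=='side' else im[90:230,260:420]
  cv2.imwrite('pics/%s4.png'%n,cv2.resize(a[:,:,::-1],None,fx=4,fy=4,interpolation=cv2.INTER_CUBIC))
"
```

```text
t 15.85 pos [ 583.4 -180.1  205.2] y [ 0.554 -0.136 -0.821] z [-0.189 -0.981  0.035] q [-0.498  0.289  1.884  0.379  0.403  0.945] F [-0.9 -2.9  4.7]
[ 581.90038442 -178.46211315  206.90741912] [ 0.05 -0.25 -0.13]
[ 581.90038442 -178.46211315  196.90741912] [ 0.62  0.57 -0.16]
[ 581.90038442 -178.46211315  191.90741912] [ 0.9   0.98 -0.18]
[ 581.90038442 -178.46211315  182.90741912] [ 1.41  1.72 -0.21]
```

View pics/side4.png

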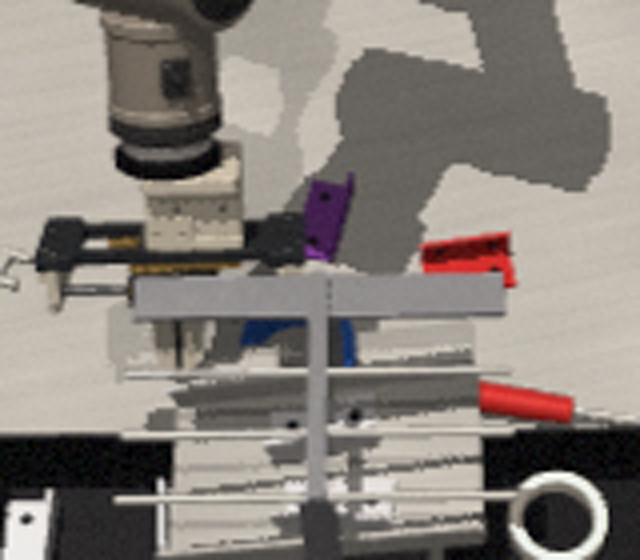

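>>> {"op": "apply_moves", "data": {
  "rows": [
    [[0.4,0.3,-0.1],0,0],
    [[0.8,0.85,-0.1],0,0],
    [[1.2,1.4,-0.2],0,0],
    [[1.4,1.7,-0.2],0,0]
  ]
}}

```text
time: 16.4
tool_pos: [580.8, -177.5, 180.3]
tcp_rot: [-1.53, 0.601, 2.975]
contact_force: [1.7, -1.1, 2.1]
grip_width: 0.6
```

```bash
python3 -c "
from h import *
mv(*[tcp(-87,-108,z,0) for z in (175,166,162)])
for n in('side',):
  im=vision.capture(n); a=im[150:290,180:340] if n=='side' else im[90:230,260:420]
  cv2.imwrite('pics/%s5.png'%n,cv2.resize(a[:,:,::-1],None,fx=4,fy=4,interpolation=cv2.INTER_CUBIC))
"
```

```text
t 16.4 pos [ 580.8 -177.5  180.3] y [ 0.551 -0.134 -0.824] z [-0.188 -0.982  0.033] q [-0.496  0.322  1.92   0.443  0.344  0.877] F [ 1.7 -1.1  2.1]
[ 581.97074194 -178.50967483  191.90919383] [-0.77 -0.88  0.11]
[ 581.97074194 -178.50967483  182.90919383] [-0.26 -0.14  0.08]
[ 581.97074194 -178.50967483  178.90919383] [-0.03  0.19  0.07]
```

View pics/side5.png

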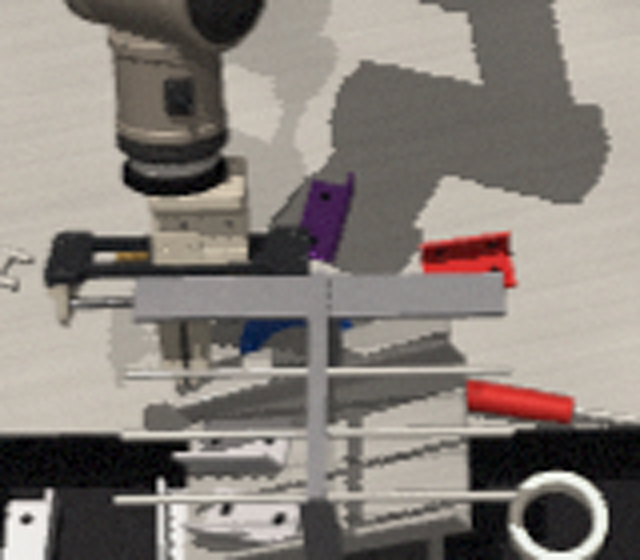

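>>> {"op": "apply_moves", "data": {
  "rows": [
    [[0,0,0],0,0],
    [[0,0,0],0,0],
    [[0,0,0],0,0],
    [[0,0,0],0,0],
    [[0,0,0],0,0]
  ]
}}

```text
time: 17.08
tool_pos: [580.3, -177.1, 179.6]
tcp_rot: [-1.531, 0.6, 2.975]
contact_force: [-0.3, -0.7, 0.8]
grip_width: 0.2
```

```bash
python3 -c "
from h import *
mv(tcp(-87,-108,162,0))
for n in('side','top'):
  im=vision.capture(n); a=im[190:330,160:320] if n=='side' else im[90:230,260:420]
  cv2.imwrite('pics/%s6.png'%n,cv2.resize(a[:,:,::-1],None,fx=4,fy=4,interpolation=cv2.INTER_CUBIC))
"
```

```text
t 17.075 pos [ 580.3 -177.1  179.6] y [ 0.55  -0.133 -0.825] z [-0.188 -0.982  0.033] q [-0.496  0.322  1.921  0.444  0.345  0.877] F [-0.3 -0.7  0.8]
[ 581.99548961 -178.52613807  178.90970786] [-0.12  0.17  0.1 ]
```

View pics/side6.png

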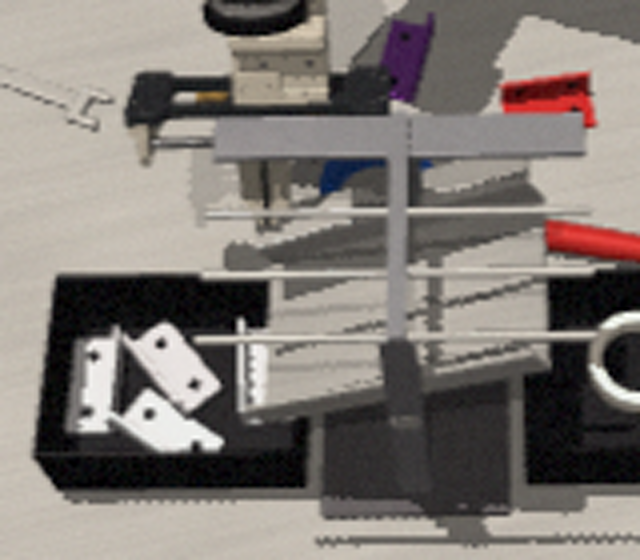

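View pics/top6.png

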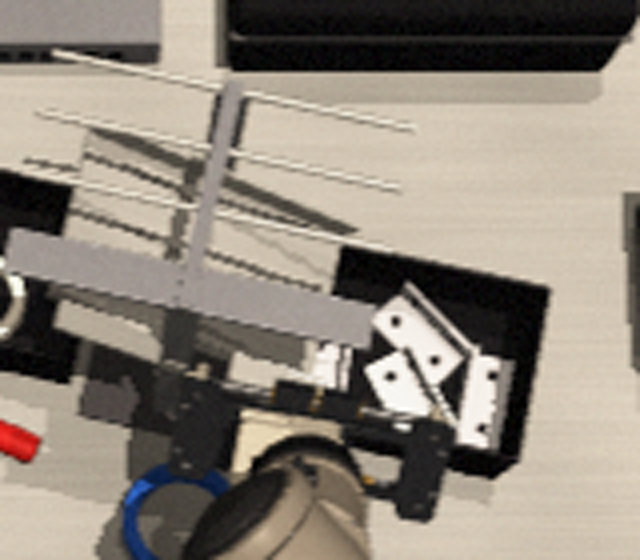

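>>> {"op": "apply_moves", "data": {
  "rows": [
    [[0,-4,0],0,0],
    [[0,-9,0],0,0],
    [[0,-15,0],0,0],
    [[0,-20,0],0,3],
    [[0,-20,0],0,6]
  ]
}}

```text
time: 17.8
tool_pos: [470.0, -150.6, 348.4]
tcp_rot: [-1.528, 0.606, 2.977]
contact_force: [0.1, -0.4, 0.5]
grip_width: 15.9
```

```bash
python3 -c "
from h import *
mv(*[tcp(-90,108,z,d) for z,d in ((285,120),(285,30),(275,0))])
"
```

```text
t 17.8 pos [ 470.  -150.6  348.4] y [ 0.555 -0.136 -0.821] z [-0.188 -0.981  0.036] q [-0.588 -0.097  1.889  0.278  0.79   1.021] F [ 0.1 -0.4  0.5]
[559.67079845  49.29281882 400.42491288] [ -7.54  -2.02 -21.13]
[609.57681553  37.04859081 326.53669772] [ -7.54   6.98 -21.13]
[626.21215455  32.96718147 291.90729266] [ -6.97  10.8  -21.16]
```

>>> {"op": "apply_moves", "data": {
  "rows": [
    [[-2,-3,-5],0,6],
    [[-4,-6,-10],0,6],
    [[-6,-6,-16],0,6],
    [[-7.5,-5,-21.1],0,6],
    [[-7.5,-3,-21.1],0,6]
  ]
}}

```text
time: 18.42
tool_pos: [555.2, 55.2, 407.0]
tcp_rot: [-1.528, 0.605, 2.984]
contact_force: [-0.5, -1.2, -1.3]
grip_width: 59.1
```

```bash
python3 -c "
from h import *
mv(*[tcp(-90,108,z,d) for z,d in ((285,90),(285,30),(275,0))])
"
```

```text
t 18.425 pos [555.2  55.2 407. ] y [ 0.555 -0.131 -0.822] z [-0.181 -0.983  0.035] q [ 0.048  0.03   1.609 -0.199  0.925  1.863] F [-0.5 -1.2 -1.3]
[576.28606097  44.7838654  375.84403268] [-0.07  3.87  0.53]
[609.57627091  36.89900292 326.55315253] [-0.07  9.87  0.53]
[626.22137588  32.95657169 291.90771246] [ 0.5  13.69  0.5 ]
```

>>> {"op": "apply_moves", "data": {
  "rows": [
    [[0,4,0.5],0,6],
    [[0,8,0.5],0,6],
    [[0,10.5,0.5],0,6],
    [[0,10.5,0.5],0,6]
  ]
}}

```text
time: 18.92
tool_pos: [612.0, 36.5, 316.7]
tcp_rot: [-1.527, 0.598, 2.984]
contact_force: [-0.0, -0.5, -0.5]
grip_width: 60.1
```

```bash
python3 -c "
from h import *
mv(*[tcp(-90,108,z,0) for z in (275,265,250,230,210)])
for n in('side','top'):
  im=vision.capture(n); a=im[150:290,200:360] if n=='side' else im[90:230,220:380]
  cv2.imwrite('pics/%s7.png'%n,cv2.resize(a[:,:,::-1],None,fx=4,fy=4,interpolation=cv2.INTER_CUBIC))
"
```

```text
t 18.925 pos [612.   36.5 316.7] y [ 0.549 -0.131 -0.826] z [-0.181 -0.983  0.036] q [ 0.     0.188  1.671 -0.204  0.706  1.858] F [-0.  -0.5 -0.5]
[626.34730793  32.95322655 291.9077597 ] [ 0.18  2.88 -0.  ]
[626.34730793  32.95322655 281.9077597 ] [ 0.74  3.7  -0.04]
[626.34730793  32.95322655 266.9077597 ] [ 1.58  4.94 -0.09]
[626.34730793  32.95322655 246.9077597 ] [ 2.71  6.59 -0.16]
[626.34730793  32.95322655 226.9077597 ] [ 3.84  8.24 -0.24]
```

View pics/side7.png

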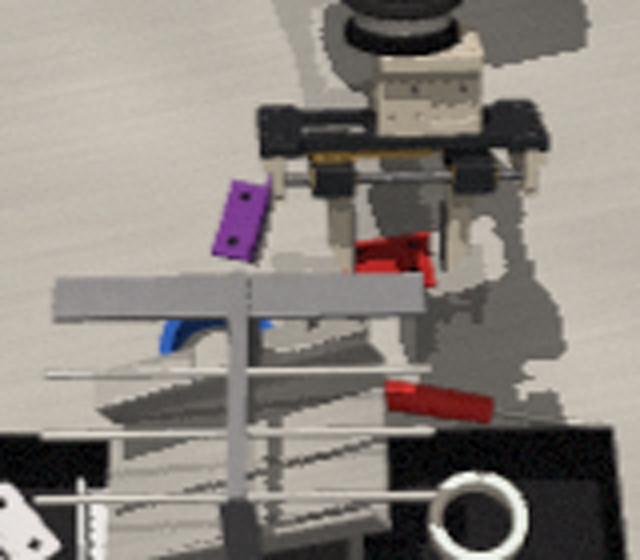

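View pics/top7.png

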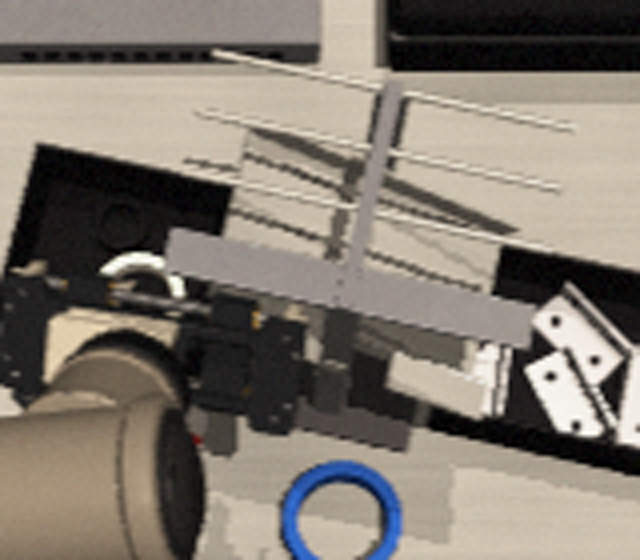

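>>> {"op": "apply_moves", "data": {
  "rows": [
    [[0.1,1.5,0],0,6],
    [[0.2,2.8,0],0,6],
    [[0.5,3.3,0],0,6],
    [[0.8,3.8,0],0,6]
  ]
}}

```text
time: 19.52
tool_pos: [626.9, 32.7, 284.2]
tcp_rot: [-1.528, 0.604, 2.984]
contact_force: [-0.4, -0.6, 0.1]
grip_width: 60.0
```

```bash
python3 -c "
from h import *
mv(*[tcp(-90,108,z,0) for z in (265,250,230,210)])
for n in('side','top'):
  im=vision.capture(n); a=im[150:290,200:360] if n=='side' else im[90:230,220:380]
  cv2.imwrite('pics/%s8.png'%n,cv2.resize(a[:,:,::-1],None,fx=4,fy=4,interpolation=cv2.INTER_CUBIC))
"
```

```text
t 19.525 pos [626.9  32.7 284.2] y [ 0.554 -0.131 -0.822] z [-0.181 -0.983  0.035] q [-0.008  0.241  1.699 -0.22   0.62   1.874] F [-0.4 -0.6  0.1]
[626.24718283  32.9557517  281.90780348] [ 0.19  0.15 -0.02]
[626.24718283  32.9557517  266.90780348] [ 1.04  1.38 -0.07]
[626.24718283  32.9557517  246.90780348] [ 2.18  3.02 -0.14]
[626.24718283  32.9557517  226.90780348] [ 3.31  4.67 -0.21]
```

View pics/side8.png

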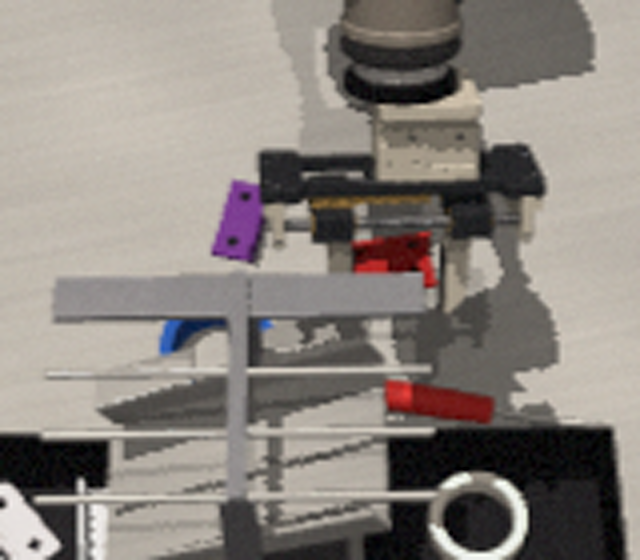

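View pics/top8.png

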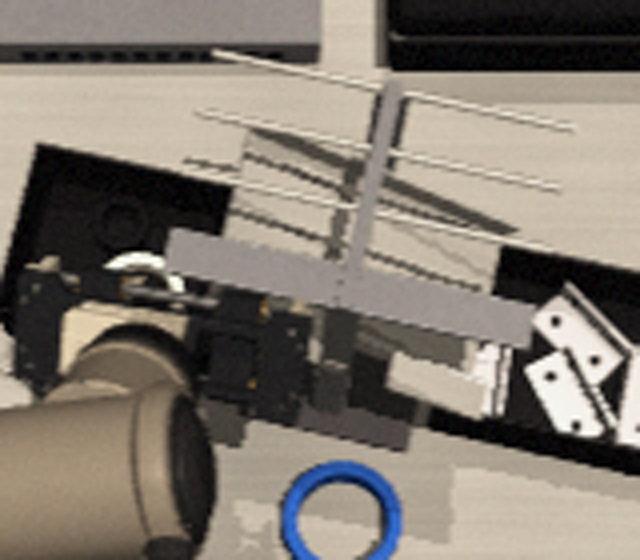

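>>> {"op": "apply_moves", "data": {
  "rows": [
    [[0.5,0.6,0],0,6],
    [[0.8,1,-0.1],0,6],
    [[1.05,1.4,-0.1],0,6]
  ]
}}

```text
time: 20.0
tool_pos: [626.4, 33.3, 266.7]
tcp_rot: [-1.528, 0.605, 2.985]
contact_force: [-1.5, -0.1, 5.7]
grip_width: 60.1
```

```bash
python3 -c "
from h import *
mv(*[tcp(-90,108,z,0) for z in (250,240,230,210)])
"
```

```text
t 20.0 pos [626.4  33.3 266.7] y [ 0.554 -0.131 -0.822] z [-0.18  -0.983  0.036] q [-0.007  0.257  1.729 -0.237  0.574  1.895] F [-1.5 -0.1  5.7]
[626.23692689  32.96107882 266.90758995] [-0.   -0.02  0.04]
[626.23692689  32.96107882 256.90758995] [0.57 0.81 0.  ]
[626.23692689  32.96107882 246.90758995] [ 1.13  1.63 -0.03]
[626.23692689  32.96107882 226.90758995] [ 2.27  3.27 -0.1 ]
```

Contact is made (5.7 N, the hinge friction). I keep pressing towards level.

>>> {"op": "apply_moves", "data": {
  "rows": [
    [[0.5,0.7,0],0,6],
    [[1,1.4,0],0,6],
    [[1.5,2.1,-0.1],0,6],
    [[1.9,2.7,-0.1],0,6],
    [[2.1,3,-0.1],0,6]
  ]
}}

```text
time: 20.62
tool_pos: [627.8, 33.5, 232.1]
tcp_rot: [-1.529, 0.61, 2.986]
contact_force: [1.3, 2.3, 6.8]
grip_width: 59.8
```

```bash
python3 -c "
from h import *
mv(*[tcp(-90,108,z,0) for z in (212,210,208)])
for n in('side','top'):
  im=vision.capture(n); a=im[150:290,200:360] if n=='side' else im[90:230,220:380]
  cv2.imwrite('pics/%s9.png'%n,cv2.resize(a[:,:,::-1],None,fx=4,fy=4,interpolation=cv2.INTER_CUBIC))
"
```

```text
t 20.625 pos [627.8  33.5 232.1] y [ 0.559 -0.13  -0.819] z [-0.179 -0.983  0.034] q [-0.007  0.298  1.782 -0.279  0.477  1.943] F [1.3 2.3 6.8]
[626.13964653  32.95960846 228.90714798] [0.31 0.17 0.08]
[626.13964653  32.95960846 226.90714798] [0.42 0.34 0.07]
[626.13964653  32.95960846 224.90714798] [0.54 0.5  0.06]
```

View pics/side9.png

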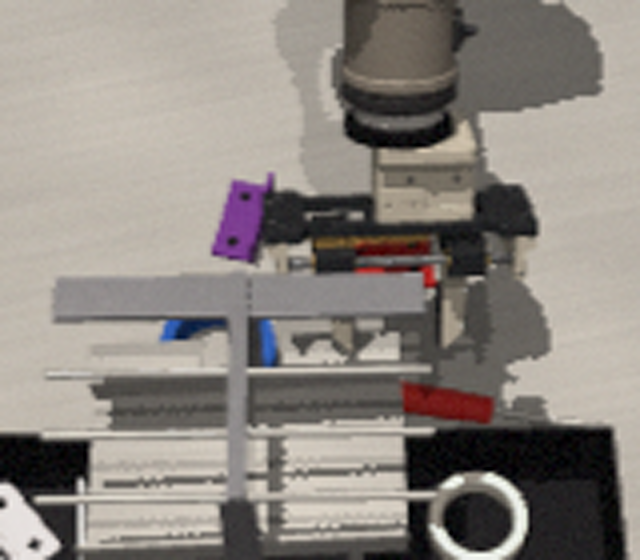

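View pics/top9.png

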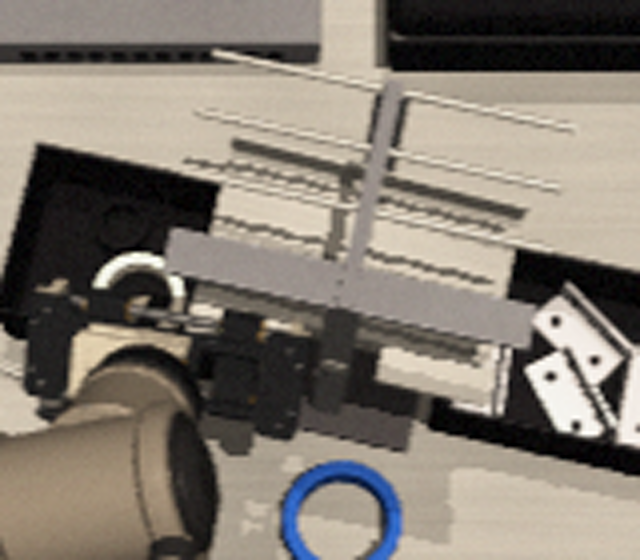

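>>> {"op": "apply_moves", "data": {
  "rows": [
    [[0.3,0.3,0],0,6],
    [[0.5,0.45,0],0,6],
    [[0.5,0.45,0],0,6]
  ]
}}

```text
time: 21.1
tool_pos: [627.9, 34.1, 227.4]
tcp_rot: [-1.53, 0.615, 2.986]
contact_force: [1.6, 2.2, 5.5]
grip_width: 60.0
```

```bash
python3 -c "
from h import *
mv(*[tcp(-90,108,z,0) for z in (210,208)])
im=vision.capture('side'); cv2.imwrite('pics/side10.png',cv2.resize(im[190:330,160:340,::-1],None,fx=4.4,fy=4.2,interpolation=cv2.INTER_CUBIC))
"
```

```text
t 21.1 pos [627.9  34.1 227.4] y [ 0.564 -0.13  -0.816] z [-0.178 -0.983  0.033] q [-0.006  0.303  1.793 -0.29   0.457  1.955] F [1.6 2.2 5.5]
[626.04902268  32.95765899 226.90625361] [ 0.16 -0.04  0.14]
[626.04902268  32.95765899 224.90625361] [0.28 0.12 0.14]
```

View pics/side10.png

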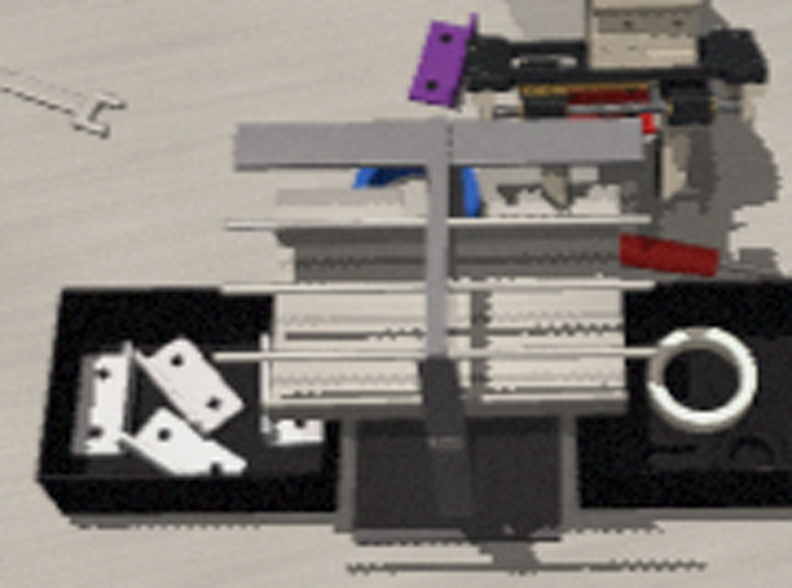

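>>> {"op": "apply_moves", "data": {
  "rows": [
    [[0,-3,0],0,6],
    [[0,-8,0],0,6],
    [[0,-14,0],0,6],
    [[0,-18,0],0,6],
    [[0,-18,0],0,6]
  ]
}}

```text
time: 21.78
tool_pos: [526.4, 57.9, 378.0]
tcp_rot: [-1.532, 0.622, 2.986]
contact_force: [0.9, -0.2, -0.4]
grip_width: 60.1
```

```bash
python3 -c "
from h import *
mv()
for n in('side','top'):
  im=vision.capture(n)
  cv2.imwrite('pics/%s11f.png'%n,im[:,:,::-1])
im=cv2.imread('pics/side11f.png'); i0=cv2.imread('pics/side0.png')
v=np.vstack([cv2.resize(x[195:305,160:370],None,fx=2.6,fy=2.6,interpolation=cv2.INTER_CUBIC) for x in(i0,im)]); cv2.imwrite('pics/cmp.png',v)
"
```

```text
t 21.775 pos [526.4  57.9 378. ] y [ 0.569 -0.129 -0.812] z [-0.177 -0.984  0.032] q [ 0.058 -0.019  1.744 -0.222  0.825  1.898] F [ 0.9 -0.2 -0.4]
```

View pics/cmp.png

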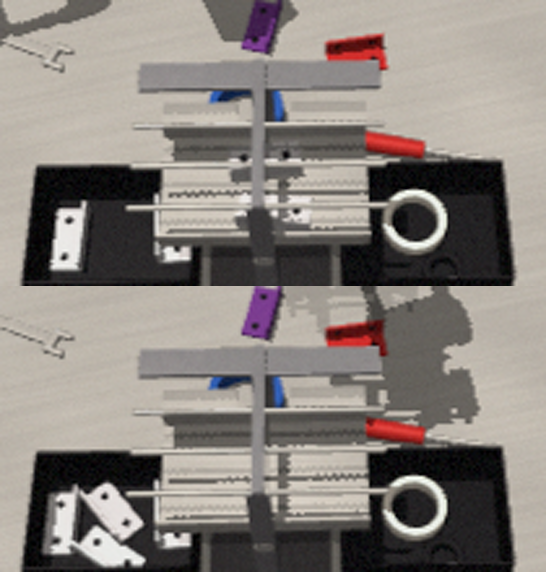

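View pics/top11f.png

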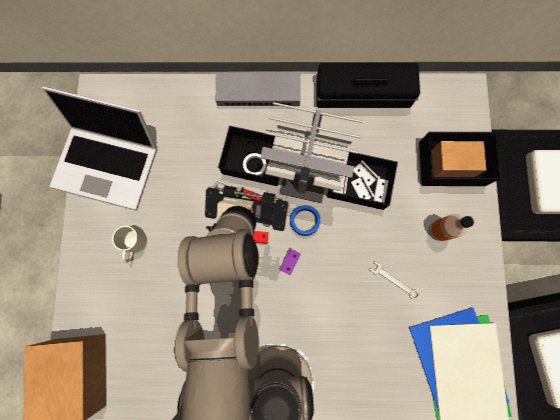

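```bash
python3 -c "
from h import *
order.close_job(); print(bot.get_obs()['time'])"
```

```text
the job is handed in; nothing more can be done
the job is handed in; nothing more can be done
```

Both brackets slid out into the right-hand bin, where two like them already lay. The tray is pushed back to level, and I handed the job in at about 22 s of the 48 s limit. No verdict was reported.

**How it was done:** The moves only allow spinning about the tool's own axis, so I leaned the gripper forward in small steps by asking for poses beyond the arm's reach, up to about 0.65 rad. It worked at about 0.6 rad under the guard bar. Two joints (the third and fifth) sat at the edges of their ranges during this. The third read 0.036, just under the stated 0.04, so a range violation is possible, though nothing was flagged.

With the fingers closed I pressed the right front flange down to about 0.53 rad (estimated from the fingertip height). I held it there until both brackets dropped, then backed out. With the jaws opened to 60 mm, the inner finger pressed the left flange back down to level. The pushing forces I read stayed at about 7 N or less.

**Last checks:**
- **Brackets:** the pictures show four silver brackets in the right-hand bin, the two new ones lying inside its walls. I judged their height and that they were at rest from the pictures, not by measurement.
- **Tray:** its edges match the starting picture to within about a pixel, so it is level to within a few hundredths of a radian.
- **Other things:** nothing else on the table looks moved, and the gripper is clear of everything. I did not measure these positions.

The two cameras placed the stand about 7 mm apart; I used the combined position, which proved good enough.

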